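# Serve the dark rye toast with the tongs

### The arm

A 6-joint arm with a two-finger parallel gripper is mounted at the origin on a cart in front of the work surface, level with it; the furniture and walls round the work are solid. World frame = base frame: x ahead of the robot, y to its left, z up, the work surface at z = 0. Lengths are in m, angles in rad, forces in N, time in s.
With the tool pointing down it reaches from about 0.3 to 0.85 m from the base axis. Payload 5.4 kg.
Tool frame: the origin (TCP) lies at the very end of the fingers, on their centre line; the grasp point (between the pads) lies 19 mm behind it; z points along the fingers, y is the line along which they close (so a half turn about z gives the same grasp; the last joint's range is limited). The gripper opens to 85 mm and grips with 20 to 120 N. Pads are 22 mm wide; open, the fingers measure 114 mm over their backs; the gripper's body (76 mm by 85 mm) begins 54 mm behind the grasp point. The pads swing forward as they close: fully open they stand 13 mm farther back than shut.
Start: joints at [-1.5, 0.158, 1.597, -0, 1.386, -0.21], TCP at [0.159, -0.552, 0.231] pointing down, gripper open.
Joint ranges: [-2.91, 2.91], [-0.94, 2.29], [0.18, 2.7], [-1.29, 4.43], [0.17, 2.64], [-3, 3]. Speed limits (rad/s): [2.57, 2.57, 3.14, 3.14, 3.14, 3.14].

### API

Orientations are given as a unit quaternion [x, y, z, w].
In Python, from bench import manip, eyes gives the robot as it stands.
- The arm moves only by the tool arm_command, never from a script. Its argument "plan" is text: rows parted by semicolons, each of 7 numbers parted by spaces: the shift along the tool's x, y, z each as a share of 300 mm, from -1 to 1, then the turn, a rotation vector about the tool's x, y, z each as a share of 180 degrees, from -1 to 1, then the opening, from -1 (shut) to 1 (fully open). A call has exactly 8 rows; each row is the pose to reach, as a shift and turn from the pose commanded when the call began, along the tool's axes at that moment, turning the shorter way round; what a row does not reach only later rows make up. A row lasts 1/8 s, in which the tool goes at most 62.5 mm and 10.7 degrees, less where a joint would pass 70% of its speed; a pose out of reach is approached as far as the arm can. A call with a number of a shift or a turn outside -1 to 1 is refused whole. A call with a gripper value outside its range is refused whole. The fingers move at their own pace and stop on an object; the grip force is fixed at half the most. Time passes only in rows, so rows that repeat a pose let the fingers close, or fill a call up. It gives the time, the measured TCP pose, the force, the opening and the grip force at its end, in the units of the state.
- manip.sense(): the state, without advancing time (a new reading comes with each control period).
- eyes.camera(name): name is "side" or "top"; returns a dict with "color" (384x512x3 uint8, red, green, blue), "intrinsics" (3x3 intrinsics, pixels), "rvec" (rotation vector, rad) and "tvec" (3), from world to camera coordinates, as OpenCV has them. Camera axes: x right, y down, z forward; pixel columns grow to the right and rows downward; lengths in m; the calibration is good to about 2 mm. A picture is of the moment at which its call begins. There is no depth.
- manip.job_done(): hands the job in; it is judged then, once.
The state is a dict: "clock": time; "joint_positions": joint angles; "joint_velocities": joint speeds; "joint_efforts": joint torques, N m; "position": TCP position; "ee_rot": TCP orientation; "contact_force": force on the tool from outside, world axes, zero at the start; "ft_torque": the same for the moment, N m; "gripper_width": finger opening in m; "grasp_force": force on a finger pad.
Only numpy, scipy, OpenCV 4.12 (cv2) and the standard library are available. Lean on these libraries where they do the work, as an engineer would, in place of code of your own. Each camera call takes 0.05 s, during which the arm holds its last target. There are 200 camera calls.

### The job

The toast is hot, so use the sprung tongs from their slanted holder: grip the dark rye slice by its top edge, draw it up out of the leaning toast rack, let its bottom edge touch down on the plate before you let go, and leave it lying flat on the middle of the plate. Then put the tongs back in their holder, jaws down, as you found them. Never touch the slice with the gripper, and leave the two pale slices in the rack and everything else where it stands.

Things in the scene. Friction and masses are not known exactly. Their poses are not given: they have to be found in the camera images.
- tongs: Sprung steel tongs, 160 mm long, 22 mm wide (own x), 0.12 kg. Origin on the centre line at the place to grip; own z runs to the round head (its top at z +37 mm), own y is the line along which the arms close. Flat outer faces from z +25 to -60. Over the arms at the origin: 40 mm free, 34 mm squeezed parallel. At the start they stand in the holder, head up, leaning 28 degrees, own y level.
- tongs_tip (a point): End of the jaws on the tongs' centre line, z = -122 mm in the tongs' frame. The black rubber jaws, 24 mm wide, reach from z -86 to -122. Gap between them 41 mm when free (54 mm over their outsides), 14 mm when the arms are parallel.
- tongs_l (a joint): How far one sprung arm is squeezed in, rad; the other moves alike (hinges at z +30 mm of the tongs). 0 free, 0.10 arms parallel and jaws 14 mm apart, 0.14 shut. 1 mm less at the grip closes the jaws 4 to 5 mm. The springs take about 5 N at the grip to start, 8 N at parallel; a grip of 30 to 60 N holds the slice safely.
- rye: Dark brown rye slice, 100 mm high, 88 mm wide, 14 mm thick, about 45 g. Origin at the centre of its lower broad face; own z is normal to the faces (the other face at z +14 mm), own -x points to its top edge (x -50 mm), own +x to its bottom edge. In the rack it leans 26 degrees from vertical, top towards the rack's -x.
- rye_top (a point): middle of the slice's top edge, halfway through its thickness
- rye_foot (a point): middle of the slice's bottom edge, halfway through its thickness
- rack: Toast rack, fixed: beech foot 200 x 110 mm, top 20 mm above the worktop, six wire hoops 80 mm wide leaning 26 degrees towards own -x, 60 mm long along the lean. Origin under the foot's centre, z up. Slots 17 mm wide; three slices in every other slot, 44 mm apart square to their faces, in any order, top 40 mm bare. A slice slides out along the lean and is clear after 65 mm.
- toast_a: pale toast slice, same size and frame as the rye slice; stays in the rack
- toast_b: pale toast slice, same size and frame as the rye slice; stays in the rack
- plate: Loose blue plate, 230 mm across, rim 13 mm high; its flat middle, 180 mm across, lies 6.4 mm above the worktop. Origin at the centre of its underside, z up. A slice let go leaning, bottom edge on the plate, falls flat by itself.
- holder: Tongs holder, fixed: slanted beech sleeve on a foot 130 x 90 mm. Origin under the foot's centre, z up. The sleeve leans 28 degrees from vertical, mouth towards own -x, inside 66 mm wide (own y) and 34 mm deep; the tongs lie on its lower wall, 84 mm long (upper wall 50). Stood in it, the tongs' origin is at own (-45, 0, 130) mm, tongs' y along the holder's y.
- holder_seat (a point): where the end of the jaws (tongs_tip) rests on the sleeve's bottom when the tongs are in the holder
- salt_shaker: bystander, leave it alone; origin at the centre of its underside, z up: glass salt shaker, 44 x 90 mm
- yoghurt: bystander, leave it alone; origin at the centre of its underside, z up: yoghurt pot, 72 x 71 mm
- jar_honey: bystander that stands fast behind the work: honey jar with yellow lid, 68 x 112 mm; origin at the centre of its underside, z up
Not all that is in view belongs to the job. There is more than one size of the rye; the one meant has the size given above.

How it is judged:
On the way, in this order (a step that is already met when the one before it is completed fails the run):
1. the gripper has taken the tongs out of their holder (distance between tongs_tip and holder_seat above 0.1 m and contact force between the fingers and tongs above 1 N), for 0.1 s.
2. the rye slice is clear of the rack, gripped in the squeezed tongs (value of joint tongs_l above 0.05 rad and contact force between tongs and rye above 0.8 N and contact force between rye and rack below 0.02 N and height (world z) of rye_foot above 0.085 m), for 0.2 s.
3. the slice touches down on the plate while the tongs still grip it (value of joint tongs_l above 0.05 rad and contact force between tongs and rye above 0.8 N and contact force between rye and plate above 0.05 N), for 0.05 s.
At the end, for the whole second after the job is handed in: The rye slice lies flat (within 11 degrees) and at rest on the plate, its middle within 45 mm of the plate's; the tongs stand at rest in their holder, jaws down, jaw ends within 40 mm of the seat, clear of the slice (horizontal distance between rye and plate below 0.045 m and angle between the z axis of rye and the z axis of plate, either way round below 0.2 rad and height (world z) of rye below 0.04 m and contact force between rye and plate above 0.1 N and linear speed of each of rye, tongs below 0.02 m/s and distance between tongs_tip and holder_seat below 0.04 m and angle between the z axis of tongs and the z axis of holder, either way round below 0.75 rad and contact force between tongs and rye below 0.02 N); the robot touches nothing.
It fails at once if the gripper or arm touches the rye slice (contact force between any of the fingers, the arm and rye above 0.3 N).
It fails at once if a pale slice is shifted more than 30 mm (distance of any of toast_a, toast_b from where it was at the start of the episode above 0.03 m).
It fails at once if the plate is shoved more than 40 mm (distance of plate from where it was at the start of the episode above 0.04 m).
It fails at once if the salt shaker or the yoghurt pot is shifted more than 30 mm (distance of any of salt_shaker, yoghurt from where it was at the start of the episode above 0.03 m).
It also fails if it takes over 58 s, if anything falls off the work surface, if the arm or the gripper's body presses on something with over 40 N, if the wrist force passes 120 N, or if a joint passes its speed limit or range.

## Working session

There is one attempt and no reset: what is moved stays moved. The work goes in short steps, Python scripts to look and compute and a tool call to move; the robot and the scene stay as the last step left them, time stands still between calls to the robot, and variables do not carry over. Pictures are saved under pics/ and viewed, at most 10 in all, crops included, and the job is handed in when it is done.

Besides the shell and the picture viewer there is one more tool, called after "Request:" as a command line: name --argument value ..., lists and objects as JSON in quotes. arm_command: Moves the arm, as the interface text tells. Its arguments: {"type":"object","properties":{"plan":{"type":"string"}},"required":["plan"]}

```bash
ls; mkdir -p pics; python3 - <<'E'
from bench import manip, eyes
import cv2,numpy as np
print(manip.sense())
for n in("side","top"):
    c=eyes.camera(n); cv2.imwrite(f"pics/{n}0.png",c["color"][:,:,::-1]); np.savez(f"{n}0.npz",**c)
    R=cv2.Rodrigues(np.array(c["rvec"]))[0]; print(n,c["intrinsics"],-R.T@np.array(c["tvec"]).ravel(),R)
E
```

```text
pics
{'clock': 0.0, 'joint_positions': array([-1.50011107e+00,  1.59073414e-01,  1.59827745e+00,  1.66624643e-06,
        1.38624036e+00, -2.10106413e-01]), 'joint_velocities': array([-1.12387566e-03,  8.19550552e-04, -5.72948221e-04, -6.30424822e-05,
       -8.25325166e-04, -4.20623650e-04]), 'joint_efforts': array([-7.79414131e-04, -3.96004879e+01, -3.31427157e+01, -2.28853705e-04,
        8.45902454e-03,  7.95303503e-07]), 'position': array([ 0.15927288, -0.55184247,  0.2302806 ]), 'ee_rot': array([ 9.90160210e-01,  1.39934844e-01,  7.04211922e-05, -9.96801347e-04]), 'contact_force': array([-0.06125882,  0.59088536,  0.18110727]), 'ft_torque': array([-0.04231324, -0.01971777,  0.00533574]), 'grasp_force': 0.0, 'gripper_width': 0.08522101081852558}
side [[459.41685288   0.         255.89773219]
 [  0.         459.41685288 188.23968024]
 [  0.           0.           1.        ]] [ 0.42657018 -0.82960942  0.78101201] [[ 0.99258239 -0.12008661  0.01895794]
 [-0.06205889 -0.63456872 -0.77037084]
 [ 0.10454134  0.76348003 -0.63731418]]
top [[490.67786663   0.         247.85121595]
 [  0.         490.67786663 187.61284936]
 [  0.           0.           1.        ]] [ 0.34500475 -0.02250061  1.29293319] [[-0.02054082 -0.99974049  0.00985032]
 [-0.98914803  0.01888759 -0.14570322]
 [ 0.14547936 -0.01273629 -0.9892793 ]]
```

View pics/side0.png

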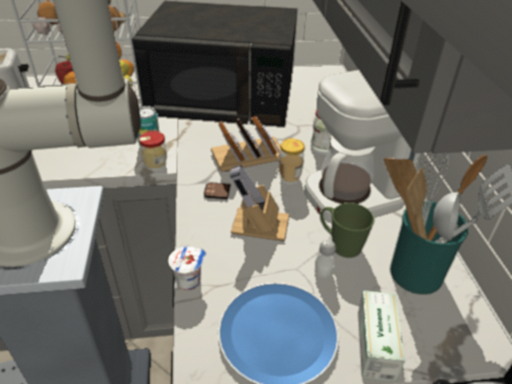

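View pics/top0.png

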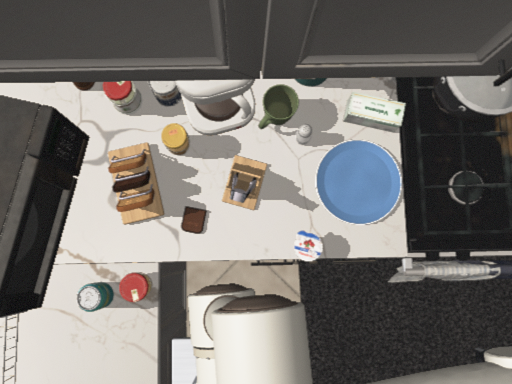

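The side view shows the holder at about (262,215), the rack at (245,150) and the plate at (278,335). The top view shows the rack at (135,183) with the rye in the middle, the holder at (245,183) and the plate at (358,182). I'll enlarge the parts that matter.

```bash
python3 - <<'E'
import cv2,numpy as np
def crop(n,x0,y0,w,h,s,W,H):
    im=np.load(f"{n}0.npz")["color"][:,:,::-1][y0:y0+h,x0:x0+w]
    im=cv2.resize(im,None,fx=s,fy=s,interpolation=cv2.INTER_CUBIC)
    for i in range(0,w,10):
        cv2.line(im,(i*s,0),(i*s,6 if (x0+i)%50 else 14),(0,0,255),1)
        if (x0+i)%20==0: cv2.putText(im,str(x0+i),(i*s,24),0,.35,(0,0,255),1)
    for i in range(0,h,10):
        cv2.line(im,(0,i*s),(6,i*s),(0,0,255),1)
        if (y0+i)%20==0: cv2.putText(im,str(y0+i),(8,i*s+4),0,.35,(0,0,255),1)
    o=np.zeros((H,W,3),np.uint8); o[:im.shape[0],:im.shape[1]]=im[:H,:W]; return o
a=np.hstack([crop("side",200,110,100,75,4,400,300),crop("side",220,160,80,75,4,400,300)]) 
b=np.hstack([crop("top",95,135,80,100,4,400,300)[:300],crop("top",200,140,100,75,4,400,300)])
b[:,:400]=crop("top",100,140,100,75,4,400,300)
cv2.imwrite("pics/z.png",np.vstack([a,b]))
E
```

```text
(no output)
```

View pics/z.png

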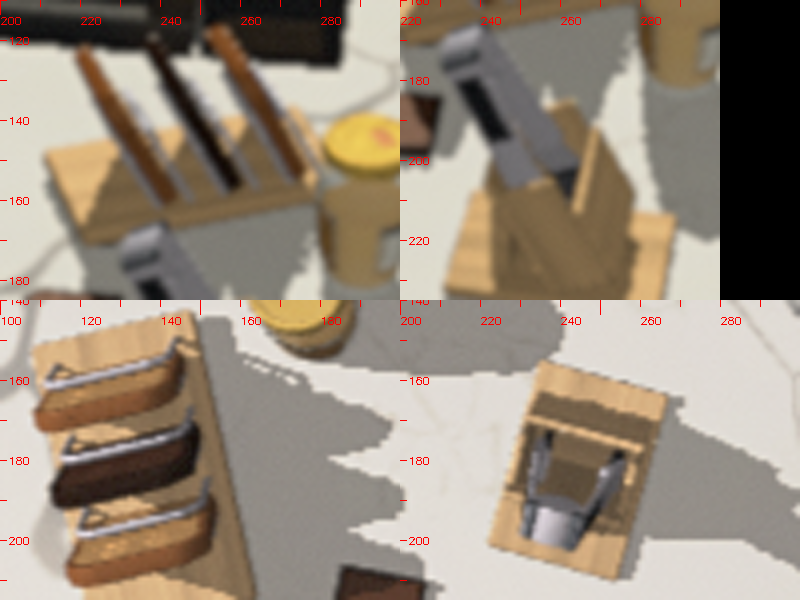

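The crops show the rye as the middle slice, top end at side (238,120) and top-view strip (113,190)-(149,180). The tongs' head is at side (236,169), top (238,198). The holder foot's corners in the top view are (236,155), (267,164), (254,210) and (223,201).

```bash
cat > h.py <<'E'
import cv2,numpy as np
from scipy.spatial.transform import Rotation as Ro
C={n:np.load(f"{n}0.npz") for n in("side","top")}
def ray(n,p):
    c=C[n];R=cv2.Rodrigues(c["rvec"])[0];K=c["intrinsics"]
    d=R.T@np.linalg.solve(K,[p[0],p[1],1.]);return -R.T@c["tvec"].ravel(),d/np.linalg.norm(d)
def onz(n,p,z):
    o,d=ray(n,p);return o+d*(z-o[2])/d[2]
def tri(ps,pt):
    (a,u),(b,v)=ray("side",ps),ray("top",pt)
    s,t=np.linalg.lstsq(np.c_[u,-v],b-a,rcond=None)[0]
    return (a+s*u+b+t*v)/2,np.linalg.norm(a+s*u-b-t*v)
def proj(n,P):
    c=C[n];return cv2.projectPoints(np.atleast_2d(P).astype(float),c["rvec"],c["tvec"],c["intrinsics"],None)[0][:,0]
E
python3 - <<'E'
from h import *
np.set_printoptions(precision=4,suppress=True)
for n,box in(("top",(105,165,160,200)),("side",(225,112,265,165))):
    im=C[n]["color"];x0,y0,x1,y1=box
    m=np.zeros(im.shape[:2],np.uint8);m[y0:y1,x0:x1]=(im.max(2)<85)[y0:y1,x0:x1]
    k,l,s,c=cv2.connectedComponentsWithStats(m); 
    for i in range(1,k):
        if s[i,4]>40:
            ct=cv2.findContours((l==i).astype(np.uint8),0,2)[0][0]
            print(n,s[i],c[i],cv2.minAreaRect(ct),cv2.approxPolyDP(ct,1.5,True)[:,0].tolist())
for n in("top","side"):
    im=C[n]["color"].astype(int);m=((im[...,2]>im[...,0]+40)).astype(np.uint8)
    k,l,s,c=cv2.connectedComponentsWithStats(m);i=1+s[1:,4].argmax()
    e=cv2.fitEllipse(cv2.findContours((l==i).astype(np.uint8),0,2)[0][0]);print("plate",n,s[i],e,onz(n,e[0],.013))
# wood mask contours
for n,bs in(("top",((100,138,170,230),(215,150,272,215))),("side",((205,110,300,175),(225,175,295,245)))):
    for b in bs:
        im=C[n]["color"];hsv=cv2.cvtColor(im,cv2.COLOR_RGB2HSV);x0,y0,x1,y1=b
        m=np.zeros(im.shape[:2],np.uint8);m[y0:y1,x0:x1]=((hsv[...,1]>70)&(hsv[...,0]<25))[y0:y1,x0:x1]
        k,l,s,c=cv2.connectedComponentsWithStats(m);i=1+s[1:,4].argmax()
        ct=cv2.findContours((l==i).astype(np.uint8),0,2)[0][0];hl=cv2.convexHull(ct)
        print("wood",n,cv2.approxPolyDP(hl,2,True)[:,0].tolist())
print("headtop",tri((236,168),(237.5,201)))
print("hold foot",[onz("top",p,.015) for p in((236,155),(266.7,164),(253.7,210),(222.5,201))])
print("rye far top",tri((238,119.5),(113,189)))
E
```

```text
top [113 170  37  22 405] [131.8222 182.5012] ((131.87939453125, 182.47828674316406), (13.406794548034668, 39.94677734375), 70.46334838867188) [[149, 171], [147, 170], [145, 174], [116, 181], [113, 186], [114, 191], [146, 184], [149, 179]]
side [225 112  40  46 569] [245.9455 124.8946] ((244.5, 134.5), (45.0, 39.0), 90.0) [[225, 113], [225, 121], [238, 124], [256, 157], [259, 157], [258, 150], [254, 147], [241, 125], [248, 120], [253, 123], [250, 118], [254, 115], [264, 124], [264, 112]]
side [229 141  14  19  77] [236.     150.4286] ((235.5800018310547, 149.9400177001953), (22.200000762939453, 4.200000286102295), 53.13010025024414) [[229, 141], [236, 154], [242, 159], [242, 155], [233, 143]]
plate top [ 317  141   84   83 5413] ((358.2581787109375, 181.69187927246094), (80.80570220947266, 83.52974700927734), 128.2340850830078) [ 0.5435 -0.3316  0.013 ]
plate side [ 220  284  117  100 9245] ((278.0540466308594, 335.0338134765625), (100.65745544433594, 115.8532943725586), 101.21236419677734) [ 0.5419 -0.3467  0.013 ]
wood top [[147, 143], [163, 214], [123, 223], [116, 207], [108, 168], [108, 152]]
wood top [[235, 155], [266, 164], [253, 209], [222, 200]]
wood side [[299, 140], [299, 166], [293, 174], [221, 170], [211, 149], [220, 120], [258, 114], [279, 115]]
wood side [[260, 185], [288, 214], [282, 240], [231, 231], [238, 208]]
headtop (array([ 0.4866, -0.0123,  0.1604]), np.float64(0.011948794832042251))
hold foot [array([ 0.6211, -0.0093,  0.015 ]), array([ 0.5953, -0.0902,  0.015 ]), array([ 0.4735, -0.053 ,  0.015 ]), array([0.4987, 0.0282, 0.015 ])]
rye far top (array([0.5237, 0.2922, 0.1015]), np.float64(0.0011657527012627381))
```

```bash
python3 - <<'E'
from h import *
np.set_printoptions(precision=4,suppress=True)
print("rack L",onz("top",(108,152),.02),onz("top",(123,223),.02),"TR",onz("top",(147.5,143),.02),"BR0",onz("top",(163,214.5),0))
a=onz("top",(114,191.5),.11);b=onz("top",(146,184.5),.11);print("rye low line",a,b)
d=a-b; print("yaw rye",np.degrees(np.arctan2(-d[0],d[1])))
yaw=np.mean([np.arctan2(-d[0],d[1])]+[np.arctan2(-(p:=onz("top",(108,152),.02)-onz("top",(147.5,143),.02))[0],p[1]),np.arctan2(-(q:=-onz("top",(108,152),.02)+onz("top",(123,223),.02))[1]*-1,-q[0])*-1])
print("yaws",np.degrees(np.arctan2(-p[0],p[1])),np.degrees(np.arctan2(q[1],q[0])))
# plate circle
for n in("top","side"):
    im=C[n]["color"].astype(int);m=((im[...,2]>im[...,0]+40)).astype(np.uint8)
    k,l,s,c=cv2.connectedComponentsWithStats(m);i=1+s[1:,4].argmax()
    ct=cv2.convexHull(cv2.findContours((l==i).astype(np.uint8),0,2)[0][0])[:,0]
    P=np.array([onz(n,x,.012)[:2] for x in ct]);A=np.c_[2*P,np.ones(len(P))]
    s=np.linalg.lstsq(A,(P**2).sum(1),rcond=None)[0];print("plate",n,s[:2],np.sqrt(s[2]+s[0]**2+s[1]**2))
yaw=np.radians(-13.)
import sys
y=-np.arctan2(0,1)
def frame(yaw): return np.array([np.cos(yaw),np.sin(yaw),0]),np.array([-np.sin(yaw),np.cos(yaw),0])
Y=np.arctan2(-d[0],d[1]);ex,ey=frame(Y);t=np.radians(26)
up=-np.sin(t)*ex+np.cos(t)*[0,0,1]*1;up=-np.sin(t)*ex+np.array([0,0,np.cos(t)]);nn=np.cos(t)*ex+np.array([0,0,np.sin(t)])
mid=onz("top",(131.2,187.8),.11); print("mid low edge",mid,"rye_top",mid+.007*nn,"foot",mid+.007*nn-.1*up)
def draw(n,segs,ims):
    for p,q in segs:
        u,v=proj(n,[p,q]);cv2.line(ims,tuple(int(round(x*32)) for x in (u-o)*4+1.5),tuple(int(round(x*32)) for x in (v-o)*4+1.5),(0,255,0),1,cv2.LINE_AA,5)
K=[mid+sy*.044*ey+k*.014*nn-j*.1*up for sy in(-1,1) for k in(0,1) for j in(0,1)]
E=[(0,1),(2,3),(4,5),(6,7),(0,2),(1,3),(4,6),(5,7),(0,4),(1,5),(2,6),(3,7)]
Yh=np.radians(-17);hx,hy=frame(Yh);H=np.array([.5472,-.0311,0]);t=np.radians(28)
O=H-.045*hx+np.array([0,0,.13]);tu=-np.sin(t)*hx+np.array([0,0,np.cos(t)])
T=[(O+.037*tu,O-.122*tu),(O-.02*hy,O+.02*hy),(O+.037*tu-.011*hy,O+.037*tu+.011*hy)]+[(H+a*.065*hx+b*.045*hy,H+c*.065*hx+e*.045*hy) for a,b,c,e in((1,1,1,-1),(1,-1,-1,-1),(-1,-1,-1,1),(-1,1,1,1))]
out=[]
for n,(x0,y0) in(("side",(205,110)),("side",(215,165)),("top",(100,140)),("top",(200,140))):
    o=np.array([x0,y0]);im=cv2.resize(np.ascontiguousarray(C[n]["color"][y0:y0+75,x0:x0+100,::-1]),None,fx=4,fy=4,interpolation=cv2.INTER_CUBIC)
    draw(n,[(K[i],K[j]) for i,j in E]+T,im);out.append(im)
cv2.imwrite("pics/ov.png",np.vstack([np.hstack(out[:2]),np.hstack(out[2:])]))
E
```

```text
rack L [0.6344 0.3287 0.02  ] [0.4458 0.2861 0.02  ] TR [0.6569 0.2248 0.02  ] BR0 [0.4677 0.1861 0.    ]
rye low line [0.5156 0.2873 0.11  ] [0.5314 0.21   0.11  ]
yaw rye 11.49095271623211
yaws 12.20590712966927 -167.26249695065223
plate top [ 0.545 -0.332] 0.11062080303261047
plate side [ 0.5435 -0.3355] 0.1105933892626957Traceback (most recent call last):
  File "<stdin>", line 20, in <module>
TypeError: can't multiply sequence by non-int of type 'numpy.float64'
```

```bash
cat >> h.py <<'E'
def frame(yaw): return np.array([np.cos(yaw),np.sin(yaw),0]),np.array([-np.sin(yaw),np.cos(yaw),0])
Z=np.array([0,0,1.]);t26,t28=np.radians([26,28])
ex,ey=frame(np.radians(12.1));up=-np.sin(t26)*ex+np.cos(t26)*Z;nn=np.cos(t26)*ex+np.sin(t26)*Z
mid=onz("top",(131.2,187.8),.11)
hx,hy=frame(np.radians(-17));H=np.array([.5472,-.0311,0])
O=H-.045*hx+.13*Z;tu=-np.sin(t28)*hx+np.cos(t28)*Z
plate=np.array([.544,-.333,0])
E
cat > ov.py <<'E'
from h import *
np.set_printoptions(precision=4,suppress=True)
print("rye_top",mid+.007*nn,"foot",mid+.007*nn-.1*up,"tongs",O)
def draw(n,segs,ims,o):
    for p,q in segs:
        u,v=proj(n,[p,q]);cv2.line(ims,tuple(int(round(x*32)) for x in (u-o)*4+1.5),tuple(int(round(x*32)) for x in (v-o)*4+1.5),(0,255,0),1,cv2.LINE_AA,5)
K=[mid+sy*.044*ey+k*.014*nn-j*.1*up for sy in(-1,1) for k in(0,1) for j in(0,1)]
E=[(0,1),(2,3),(4,5),(6,7),(0,2),(1,3),(4,6),(5,7),(0,4),(1,5),(2,6),(3,7)]
T=[(O+.037*tu,O-.122*tu),(O-.02*hy,O+.02*hy),(O+.037*tu-.011*hy,O+.037*tu+.011*hy)]+[(H+a*.065*hx+b*.045*hy,H+c*.065*hx+e*.045*hy) for a,b,c,e in((1,1,1,-1),(1,-1,-1,-1),(-1,-1,-1,1),(-1,1,1,1))]
out=[]
for n,(x0,y0) in(("side",(205,110)),("side",(215,165)),("top",(100,140)),("top",(200,140))):
    o=np.array([x0,y0]);im=cv2.resize(np.ascontiguousarray(C[n]["color"][y0:y0+75,x0:x0+100,::-1]),None,fx=4,fy=4,interpolation=cv2.INTER_CUBIC)
    draw(n,[(K[i],K[j]) for i,j in E]+T,im,o);out.append(im)
cv2.imwrite("pics/ov.png",np.vstack([np.hstack(out[:2]),np.hstack(out[2:])]))
from bench import manip
s=manip.sense();R=Ro.from_quat(s["ee_rot"]);print(R.as_matrix())
for sg in(1,-1):
    y=sg*hy;z=-tu;Rt=Ro.from_matrix(np.c_[np.cross(y,z),y,z]);print(sg,np.degrees((R.inv()*Rt).as_rotvec()))
    y=sg*nn;z=-up;Rt2=Ro.from_matrix(np.c_[np.cross(y,z),y,z]);print(" rye",sg,np.degrees((R.inv()*Rt2).as_rotvec()))
E
python3 ov.py
```

```text
rye_top [0.5301 0.2471 0.1131] foot [0.5729 0.2563 0.0232] tongs [ 0.5042 -0.0179  0.13  ]
[[ 0.9608  0.2771 -0.0001]
 [ 0.2771 -0.9608  0.0017]
 [ 0.0003 -0.0017 -1.    ]]
1 [ -35.7087  -10.7311 -143.1712]
 rye 1 [-20.9564  19.4027 -84.4358]
-1 [-8.1802 27.2202 32.3951]
 rye -1 [19.7672 21.3501 92.1909]
```

View pics/ov.png

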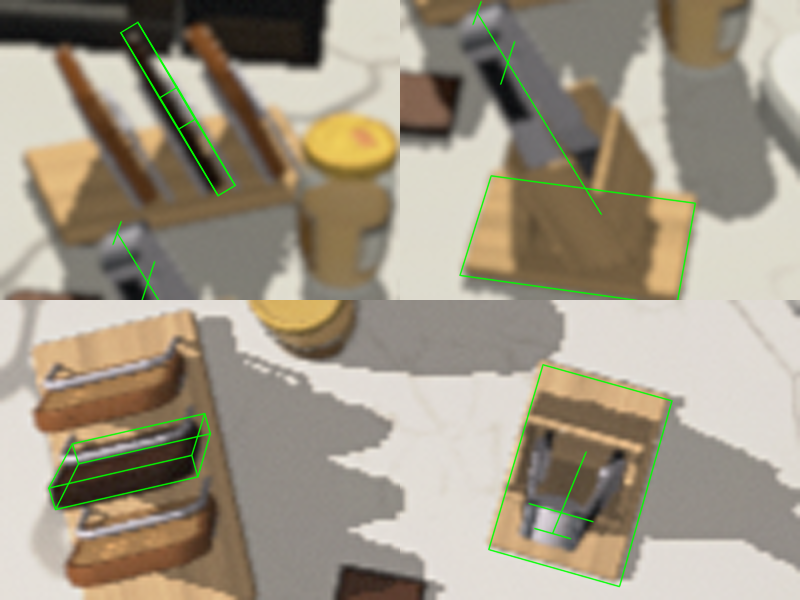

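The overlay agrees within about 3 mm. The tongs lie roughly 3 mm further towards -y, so I apply that shift. Next is the move to above the holder.

```bash
cat >> h.py <<'E'
O=O+[0,-.003,0]
def rot(y,z): return Ro.from_matrix(np.c_[np.cross(y,z),y,z])
RH=rot(hy,-tu);RR=rot(nn,-up)
def to(p,Rt,frm=None):
    """shares from pose frm (p,R) (default: now) to p,Rt"""
    from bench import manip
    s=manip.sense()
    p0,R0=(s["position"],Ro.from_quat(s["ee_rot"])) if frm is None else frm
    print("shift",np.round(R0.inv().apply(p-p0)/.3,3),"rot",np.round((R0.inv()*Rt).as_rotvec()/np.pi,3))
    return p,Rt
E
python3 - <<'E'
from h import *
from bench import manip
s=manip.sense();R0=Ro.from_quat(s["ee_rot"])
Rm=R0*Ro.from_rotvec((R0.inv()*RH).as_rotvec()*.55)
a=to(np.array([.36,-.27,.30]),Rm);print(a[0]);to(O+.09*tu,RH,a);print(O+.09*tu)
E
```

```text
shift [ 0.903 -0.718 -0.23 ] rot [-0.109 -0.033 -0.437]
[ 0.36 -0.27  0.3 ]
shift [0.894 0.389 0.139] rot [-0.089 -0.027 -0.358]
[ 0.46376008 -0.00858986  0.20946528]
```

Request:
arm_command --plan "0.11 -0.09 -0.1 -0.013 -0.004 -0.054 1; 0.22 -0.18 -0.2 -0.027 -0.008 -0.109 1; 0.34 -0.27 -0.23 -0.041 -0.012 -0.164 1; 0.45 -0.36 -0.23 -0.055 -0.016 -0.218 1; 0.56 -0.45 -0.23 -0.068 -0.02 -0.273 1; 0.68 -0.54 -0.23 -0.082 -0.025 -0.328 1; 0.79 -0.63 -0.23 -0.095 -0.029 -0.382 1; 0.9 -0.72 -0.23 -0.109 -0.033 -0.437 1"

```text
clock: 1.1
position: [0.3594, -0.2686, 0.2999]
ee_rot: [0.661, 0.732, -0.025, 0.163]
contact_force: [0.1, 0.1, 0.0]
gripper_width: 0.0854
grasp_force: 0.0
```

```bash
python3 - <<'E'
from h import *
from bench import manip
s=manip.sense();print(s["clock"],s["joint_positions"],s["position"]);to(O+.09*tu,RH)
E
```

```text
1.1 [-0.91975835 -0.50569754  2.07452485  0.01104279  1.2422174  -1.02364988] [ 0.35939286 -0.26862311  0.29989732]
shift [0.888 0.394 0.138] rot [-0.089 -0.026 -0.356]
```

Request:
arm_command --plan "0.12 0.05 0.017 -0.011 -0.003 -0.045 1; 0.24 0.1 0.034 -0.022 -0.006 -0.09 1; 0.36 0.16 0.05 -0.034 -0.01 -0.135 1; 0.48 0.21 0.07 -0.045 -0.013 -0.18 1; 0.6 0.26 0.09 -0.056 -0.016 -0.225 1; 0.71 0.32 0.11 -0.067 -0.02 -0.27 1; 0.82 0.36 0.13 -0.078 -0.023 -0.315 1; 0.89 0.394 0.138 -0.089 -0.026 -0.356 1"

```text
clock: 2.1
position: [0.4641, -0.0083, 0.2085]
ee_rot: [0.144, 0.96, -0.036, 0.238]
contact_force: [0.6, 1.3, -0.4]
gripper_width: 0.0852
grasp_force: 0.0
```

```bash
python3 - <<'E'
from h import *
from bench import manip,eyes
s=manip.sense();print(s["clock"],s["joint_positions"],s["position"]);to(O-.022*tu,RH)
a=[]
for n,(x0,y0) in(("side",(190,110)),("top",(190,120))):
    c=eyes.camera(n)["color"][y0:y0+130,x0:x0+95,::-1];im=cv2.resize(c,None,fx=4,fy=4,interpolation=2)
    o=np.array([x0,y0])
    for P in(O,O+.037*tu):
        u=(proj(n,P)[0]-o)*4+1.5;cv2.circle(im,tuple(int(v) for v in u),3,(0,255,0),-1)
    a.append(im)
cv2.imwrite("pics/pre.png",np.hstack(a))
E
```

```text
2.1 [-0.27039157 -0.51742443  2.29760277 -0.01656389  0.87630483 -1.53575752] [ 0.46411716 -0.00825652  0.2085239 ]
shift [-0.002 -0.001  0.37 ] rot [-0.    -0.001 -0.   ]
```

View pics/pre.png

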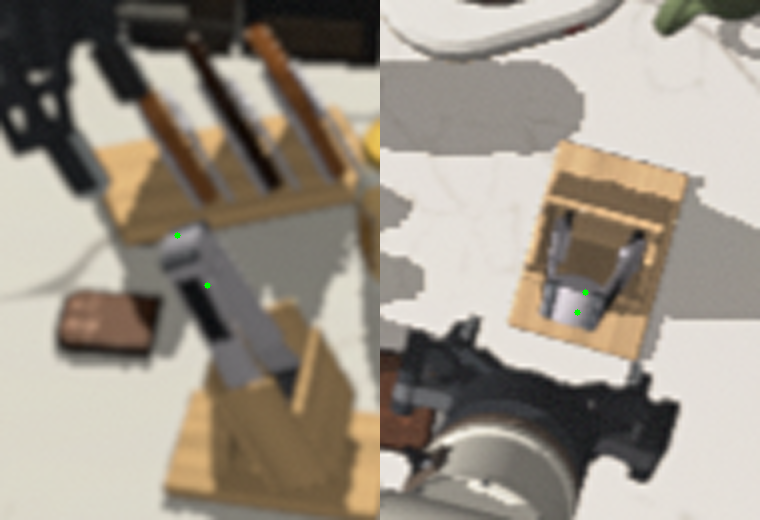

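The gripper lines up with the head (top view: head at crop (573,318), fingers either side). I go down along the tool axis and close lightly.

Request:
arm_command --plan "0 0 0.05 0 0 0 1; 0 0 0.1 0 0 0 1; 0 0 0.16 0 0 0 1; 0 0 0.22 0 0 0 1; 0 0 0.28 0 0 0 1; 0 0 0.33 0 0 0 1; 0 0 0.37 0 0 0 1; 0 0 0.37 0 0 0 1"

```text
clock: 3.2
position: [0.5137, -0.0262, 0.1113]
ee_rot: [0.148, 0.959, -0.036, 0.237]
contact_force: [-0.5, -0.6, -0.2]
gripper_width: 0.0852
grasp_force: 0.0
```

Request:
arm_command --plan "0 0 0 0 0 0 0.3; 0 0 0 0 0 0 0.1; 0 0 0 0 0 0 0; 0 0 0 0 0 0 -0.05; 0 0 0 0 0 0 -0.08; 0 0 0 0 0 0 -0.1; 0 0 0 0 0 0 -0.1; 0 0 0 0 0 0 -0.1"

```text
clock: 4.2
position: [0.5149, -0.0257, 0.1131]
ee_rot: [0.147, 0.959, -0.036, 0.239]
contact_force: [-5.7, -0.0, 6.9]
gripper_width: 0.0384
grasp_force: 13.3
```

Request:
arm_command --plan "0 0 -0.03 0 0 0 -0.1; 0 0 -0.08 0 0 0 -0.1; 0 0 -0.14 0 0 0 -0.1; 0 0 -0.21 0 0 0 -0.1; 0 0 -0.28 0 0 0 -0.1; 0 0 -0.36 0 0 0 -0.1; 0 0 -0.43 0 0 0 -0.1; 0 0 -0.47 0 0 0 -0.1"

```text
clock: 5.2
position: [0.4508, -0.0056, 0.2374]
ee_rot: [0.147, 0.959, -0.036, 0.239]
contact_force: [0.7, -0.1, -1.5]
gripper_width: 0.0387
grasp_force: 4.3
```

```bash
python3 - <<'E'
from h import *
from bench import manip,eyes
s=manip.sense();p=s["position"];R=Ro.from_quat(s["ee_rot"]);print(s["joint_positions"],s["contact_force"])
TU=-R.as_matrix()[:,2]
a=[]
for n,(x0,y0) in(("side",(190,90)),("top",(190,120))):
    c=eyes.camera(n)["color"][y0:y0+130,x0:x0+95,::-1];im=cv2.resize(c,None,fx=4,fy=4,interpolation=2)
    o=np.array([x0,y0])
    for P in(p,p+.022*TU,p-.1*TU):
        u=(proj(n,P)[0]-o)*4+1.5;cv2.circle(im,tuple(int(v) for v in u),3,(0,255,0),-1)
    a.append(im)
cv2.imwrite("pics/lift.png",np.hstack(a))
# target: jaw tip (tcp+.1 along) 25mm below rye_top
rt=mid+.007*nn;pre=rt+(.1+.035)*up
print("rye_top",rt)
mid1=np.array([.47,.08,.30]);R0=R
Rm=R0*Ro.from_rotvec((R0.inv()*RR).as_rotvec()*.6)
q=to(mid1,Rm);to(pre,RR,q);to(pre,RR);print(pre)
E
```

```text
[-0.27199492 -0.59747116  2.28875229 -0.01655514  0.96259778 -1.53269236] [ 0.65494954 -0.06799682 -1.52683763]
rye_top [0.53006833 0.24714538 0.1130686 ]
shift [-0.074  0.292 -0.195] rot [-0.028  0.038  0.211]
shift [0.465 0.239 0.201] rot [-0.019  0.025  0.141]
shift [ 0.159  0.786 -0.071] rot [-0.046  0.063  0.351]
[0.47220301 0.23474013 0.23440579]
```

View pics/lift.png

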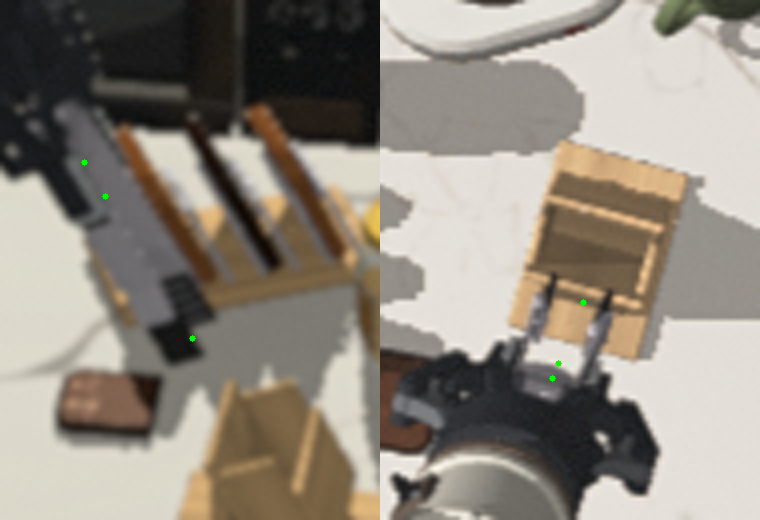

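The tongs are held squarely, with the jaw tip about 100 mm past the TCP (side crop (192,338)). Now I move to above the rye.

Request:
arm_command --plan "0 0.03 -0.06 -0.003 0.004 0.025 -0.1; -0.02 0.07 -0.12 -0.007 0.009 0.05 -0.1; -0.03 0.11 -0.18 -0.01 0.014 0.08 -0.1; -0.04 0.15 -0.195 -0.014 0.019 0.105 -0.1; -0.05 0.19 -0.195 -0.018 0.024 0.13 -0.1; -0.06 0.23 -0.195 -0.021 0.028 0.16 -0.1; -0.07 0.26 -0.195 -0.025 0.033 0.19 -0.1; -0.074 0.292 -0.195 -0.028 0.038 0.211 -0.1"

```text
clock: 6.3
position: [0.4699, 0.0802, 0.2973]
ee_rot: [0.444, 0.872, 0.094, 0.185]
contact_force: [0.2, 0.2, -1.0]
gripper_width: 0.0384
grasp_force: 4.3
```

```bash
python3 - <<'E'
from h import *
from bench import manip
s=manip.sense();print(s["joint_positions"],s["position"]);to(mid+.007*nn+.135*up,RR)
E
```

```text
[-0.11556982 -0.4957471   2.09205188  0.05066842  1.12969348 -0.75719817] [0.46993475 0.08023274 0.29729353]
shift [0.462 0.24  0.194] rot [-0.02   0.024  0.139]
```

Request:
arm_command --plan "0.06 0.03 0 -0.002 0.003 0.017 -0.1; 0.12 0.06 0 -0.005 0.006 0.035 -0.1; 0.2 0.1 0.02 -0.008 0.009 0.055 -0.1; 0.28 0.14 0.05 -0.011 0.013 0.08 -0.1; 0.35 0.18 0.1 -0.014 0.017 0.1 -0.1; 0.41 0.21 0.15 -0.017 0.021 0.12 -0.1; 0.46 0.24 0.194 -0.02 0.024 0.139 -0.1; 0.462 0.24 0.194 -0.02 0.024 0.139 -0.1"

```text
clock: 7.3
position: [0.4707, 0.2345, 0.2327]
ee_rot: [0.61, 0.76, 0.173, 0.141]
contact_force: [-0.5, -0.1, -1.7]
gripper_width: 0.0386
grasp_force: 4.3
```

```bash
cat > look.py <<'E'
from h import *
from bench import manip,eyes
import sys
def look(name,bs,L=.1,w=100,h=130):
    s=manip.sense();p=s["position"];R=Ro.from_quat(s["ee_rot"]);TU=-R.as_matrix()[:,2];a=[]
    for n,(x0,y0) in bs:
        c=eyes.camera(n)["color"][y0:y0+h,x0:x0+w,::-1];im=cv2.resize(c,None,fx=4,fy=4,interpolation=2)
        o=np.array([x0,y0])
        for P,col in((p,(0,255,0)),(p-L*TU,(0,255,0)),(mid+.007*nn,(0,0,255)),(mid+.007*nn-.04*up,(0,0,255))):
            u=(proj(n,P)[0]-o)*4+1.5;cv2.circle(im,tuple(int(v) for v in u),2,col,-1)
        a.append(im)
    cv2.imwrite(f"pics/{name}.png",np.hstack(a));print(s["clock"],s["joint_positions"],p,s["contact_force"])
E
python3 - <<'E'
from look import *
look("pre2",(("side",(190,70)),("top",(90,130))))
to(mid+.007*nn+(.1-.025)*up,RR)
E
```

```text
7.3 [ 0.23988472 -0.30789851  2.09510997 -0.01658897  0.9034319   0.02988937] [0.47071505 0.23447237 0.23267221] [-0.46022228 -0.11399464 -1.6511514 ]
shift [0.003 0.    0.203] rot [0.    0.    0.002]
```

View pics/pre2.png

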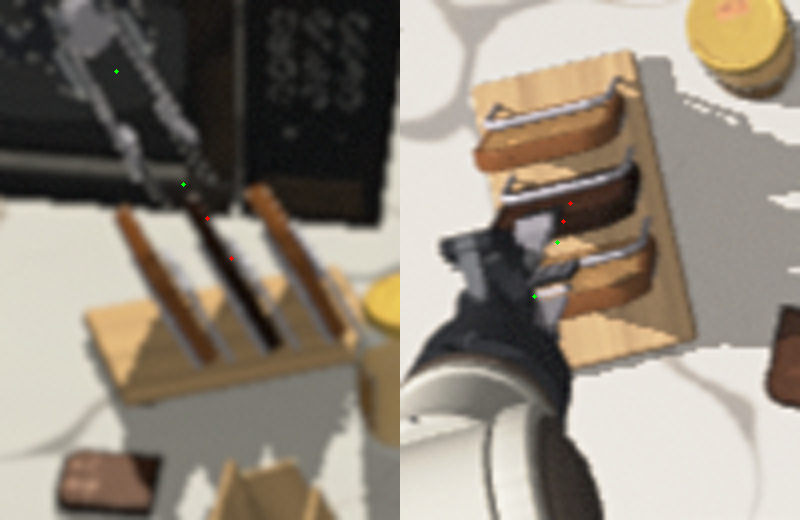

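Seen from the side, the tongs' axis runs on into the rye ((183,184) to (207,218)), with the jaws straddling the slice. Next: descend, then squeeze.

Request:
arm_command --plan "0.003 0 0.03 0 0 0.002 -0.09; 0.003 0 0.06 0 0 0.002 -0.09; 0.003 0 0.09 0 0 0.002 -0.09; 0.003 0 0.12 0 0 0.002 -0.09; 0.003 0 0.15 0 0 0.002 -0.09; 0.003 0 0.18 0 0 0.002 -0.09; 0.003 0 0.2 0 0 0.002 -0.09; 0.003 0 0.2 0 0 0.002 -0.09"

```text
clock: 8.4
position: [0.4976, 0.2406, 0.1811]
ee_rot: [0.613, 0.757, 0.175, 0.142]
contact_force: [-0.1, -0.2, -1.1]
gripper_width: 0.0389
grasp_force: 4.2
```

```bash
python3 - <<'E'
from look import *
look("in",(("side",(190,70)),("top",(90,130))))
E
```

```text
8.4 [ 0.23907534 -0.16956743  2.0904261  -0.01901205  0.76548457  0.04077885] [0.49761667 0.24055703 0.18107907] [-0.0994681  -0.17674266 -1.08491464]
```

View pics/in.png

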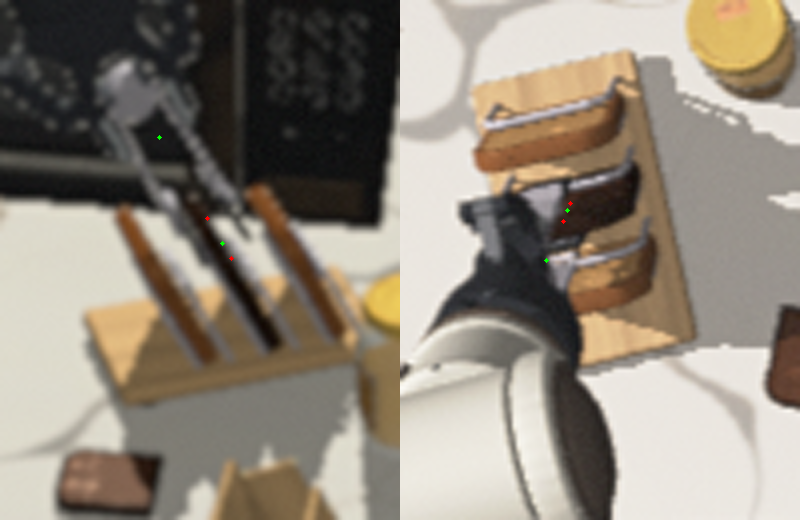

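The jaws stand either side of the rye (side crop (205,245) and (243,222)), clear of the pale slices. I squeeze now.

Request:
arm_command --plan "0 0 0 0 0 0 -0.15; 0 0 0 0 0 0 -0.2; 0 0 0 0 0 0 -0.3; 0 0 0 0 0 0 -0.5; 0 0 0 0 0 0 -0.5; 0 0 0 0 0 0 -0.5; 0 0 0 0 0 0 -0.5; 0 0 0 0 0 0 -0.5"

```text
clock: 9.5
position: [0.4971, 0.2404, 0.181]
ee_rot: [0.613, 0.757, 0.175, 0.142]
contact_force: [-4.8, -0.9, -1.0]
gripper_width: 0.0328
grasp_force: 60.3
```

Request:
arm_command --plan "0 0 -0.02 0 0 0 -0.5; 0 0 -0.05 0 0 0 -0.5; 0 0 -0.09 0 0 0 -0.5; 0 0 -0.13 0 0 0 -0.5; 0 0 -0.17 0 0 0 -0.5; 0 0 -0.21 0 0 0 -0.5; 0 0 -0.25 0 0 0 -0.5; 0 0 -0.29 0 0 0 -0.5"

```text
clock: 10.5
position: [0.4606, 0.2327, 0.2617]
ee_rot: [0.613, 0.757, 0.177, 0.143]
contact_force: [-0.2, -0.7, -0.4]
gripper_width: 0.033
grasp_force: 59.8
```

Request:
arm_command --plan "0 0 -0.02 0 0 0 -0.5; 0 0 -0.05 0 0 0 -0.5; 0 0 -0.09 0 0 0 -0.5; 0 0 -0.12 0 0 0 -0.5; 0 0 -0.14 0 0 0 -0.5; 0 0 -0.15 0 0 0 -0.5; 0 0 -0.15 0 0 0 -0.5; 0 0 -0.15 0 0 0 -0.5"

```text
clock: 11.5
position: [0.4407, 0.2285, 0.2998]
ee_rot: [0.613, 0.757, 0.176, 0.142]
contact_force: [-0.1, 0.2, -2.1]
gripper_width: 0.033
grasp_force: 59.8
```

```bash
python3 - <<'E'
from look import *
look("out",(("side",(160,50)),("top",(90,130))))
E
```

```text
11.5 [ 0.24404196 -0.45028434  2.06659018 -0.01752462  1.06974641  0.03997304] [0.44073975 0.22847037 0.29977312] [-0.08426837  0.20049259 -2.13586526]
```

View pics/out.png

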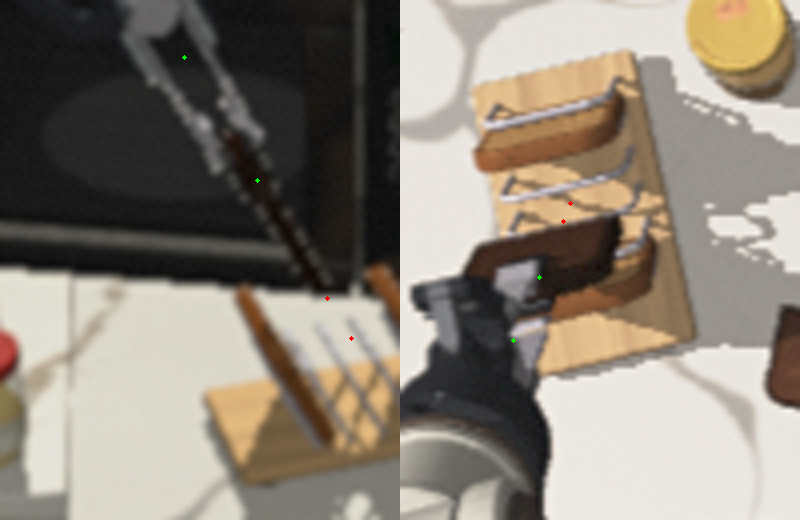

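The rye is clear of the rack and held in line with the tongs (foot at side crop (325,288)); both pale slices are still in place. I carry it to the plate next.

```bash
cat >> h.py <<'E'
def platepose(z,yaw=-25,th=38,L=.175,back=.0):
    e,_=frame(np.radians(yaw));t=np.radians(th);u=-np.sin(t)*e+np.cos(t)*Z;n=np.cos(t)*e+np.sin(t)*Z
    return plate+.05*e+z*Z+(L+back)*u,rot(n,-u)
E
python3 - <<'E'
from h import *
from bench import manip
s=manip.sense();R0=Ro.from_quat(s["ee_rot"]);p1,R1=platepose(.06)
Rm=R0*Ro.from_rotvec((R0.inv()*R1).as_rotvec()*.5)
m=np.array([.46,-.04,.31]);q=to(m,Rm);to(p1,R1,q);print(p1)
E
```

```text
shift [-0.889 -0.095 -0.085] rot [-0.032 -0.055  0.087]
shift [-0.871 -0.031  0.439] rot [-0.032 -0.055  0.087]
[ 0.4916691  -0.3085977   0.19790188]
```

Request:
arm_command --plan "-0.05 -0.006 -0.01 -0.002 -0.004 0.006 -0.5; -0.14 -0.016 -0.02 -0.005 -0.009 0.014 -0.5; -0.26 -0.03 -0.03 -0.01 -0.017 0.026 -0.5; -0.4 -0.04 -0.04 -0.014 -0.025 0.04 -0.5; -0.54 -0.06 -0.05 -0.02 -0.034 0.053 -0.5; -0.68 -0.07 -0.065 -0.025 -0.042 0.067 -0.5; -0.8 -0.085 -0.075 -0.029 -0.05 0.079 -0.5; -0.89 -0.095 -0.085 -0.032 -0.055 0.087 -0.5"

```text
clock: 12.6
position: [0.4597, -0.0425, 0.3105]
ee_rot: [0.716, 0.64, 0.177, 0.213]
contact_force: [-0.3, 0.5, -1.4]
gripper_width: 0.0329
grasp_force: 59.8
```

```bash
python3 - <<'E'
from h import *
to(*platepose(.06))
E
```

```text
shift [-0.861 -0.031  0.443] rot [-0.031 -0.054  0.087]
```

Request:
arm_command --plan "-0.05 -0.002 0.02 -0.002 -0.004 0.006 -0.5; -0.14 -0.005 0.06 -0.005 -0.009 0.014 -0.5; -0.26 -0.01 0.12 -0.01 -0.017 0.026 -0.5; -0.4 -0.015 0.19 -0.014 -0.025 0.04 -0.5; -0.54 -0.02 0.27 -0.02 -0.034 0.053 -0.5; -0.68 -0.025 0.34 -0.025 -0.042 0.067 -0.5; -0.8 -0.03 0.41 -0.029 -0.05 0.079 -0.5; -0.86 -0.031 0.443 -0.031 -0.054 0.087 -0.5"

```text
clock: 13.6
position: [0.4923, -0.3067, 0.1955]
ee_rot: [0.798, 0.508, 0.174, 0.273]
contact_force: [-0.5, -0.5, -1.2]
gripper_width: 0.0328
grasp_force: 59.9
```

```bash
python3 - <<'E'
from look import *
look("pl",(("side",(200,210)),("top",(300,120))))
to(*platepose(.016));to(*platepose(.008))
E
```

```text
13.6 [-0.92309771 -0.23044521  2.18088931  0.49376001  0.65074328 -0.79930186] [ 0.49233913 -0.30669752  0.19547599] [-0.52261837 -0.47329571 -1.20467944]
shift [-0.008 -0.084  0.111] rot [-0.001 -0.    -0.   ]
shift [-0.008 -0.1    0.132] rot [-0.001 -0.    -0.   ]
```

View pics/pl.png

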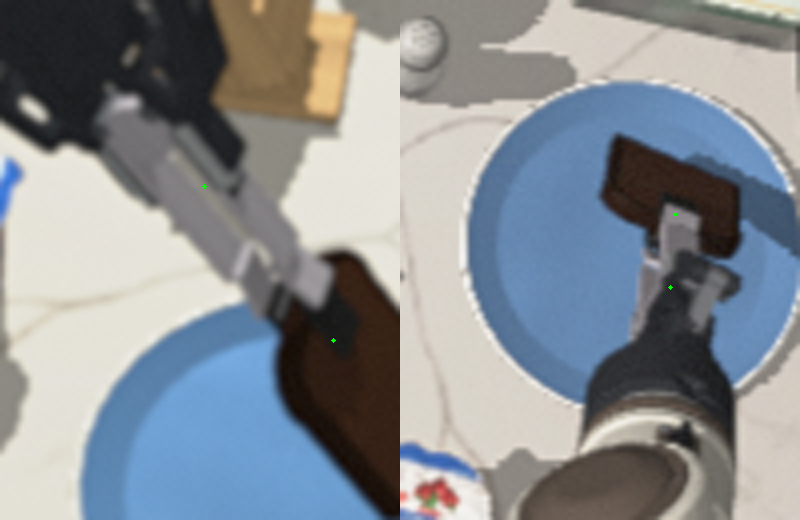

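The slice hangs over the plate with its foot at top crop (678,160), just outside the plate's centre at (632,245), as planned. I lower it to touch down.

Request:
arm_command --plan "-0.002 -0.02 0.027 0 0 0 -0.5; -0.004 -0.04 0.053 0 0 0 -0.5; -0.006 -0.06 0.08 0 0 0 -0.5; -0.008 -0.075 0.1 0 0 0 -0.5; -0.008 -0.084 0.111 0 0 0 -0.5; -0.008 -0.088 0.117 0 0 0 -0.5; -0.008 -0.09 0.119 0 0 0 -0.5; -0.008 -0.09 0.119 0 0 0 -0.5"

```text
clock: 14.7
position: [0.4928, -0.3084, 0.1532]
ee_rot: [0.797, 0.509, 0.175, 0.274]
contact_force: [-0.8, 0.6, -1.9]
gripper_width: 0.0328
grasp_force: 60.0
```

Request:
arm_command --plan "0 -0.002 0.003 0 0 0 -0.5; 0 -0.004 0.005 0 0 0 -0.5; 0 -0.006 0.008 0 0 0 -0.5; 0 -0.008 0.01 0 0 0 -0.5; 0 -0.01 0.013 0 0 0 -0.5; 0 -0.012 0.015 0 0 0 -0.5; 0 -0.012 0.015 0 0 0 -0.5; 0 -0.012 0.015 0 0 0 -0.5"

```text
clock: 15.7
position: [0.4931, -0.3087, 0.1481]
ee_rot: [0.797, 0.509, 0.175, 0.275]
contact_force: [-3.8, 1.4, 5.3]
gripper_width: 0.0333
grasp_force: 60.7
```

Touchdown is felt at about 7 N. I ease the tongs open and draw back along their axis.

Request:
arm_command --plan "0 0 0 0 0 0 -0.25; 0 0 0 0 0 0 -0.2; 0 0 0 0 0 0 -0.15; 0 0 0 0 0 0 -0.11; 0 0 0 0 0 0 -0.09; 0 0 0 0 0 0 -0.09; 0 0 0 0 0 0 -0.09; 0 0 0 0 0 0 -0.09"

```text
clock: 16.7
position: [0.4927, -0.3082, 0.1471]
ee_rot: [0.797, 0.509, 0.175, 0.274]
contact_force: [-0.7, -0.5, -1.4]
gripper_width: 0.039
grasp_force: 4.3
```

Request:
arm_command --plan "0 0 -0.02 0 0 0 -0.09; 0 0 -0.05 0 0 0 -0.09; 0 0 -0.1 0 0 0 -0.09; 0 0 -0.16 0 0 0 -0.09; 0 0 -0.22 0 0 0 -0.09; 0 0 -0.28 0 0 0 -0.09; 0 0 -0.34 0 0 0 -0.09; 0 0 -0.38 0 0 0 -0.09"

```text
clock: 17.7
position: [0.4286, -0.2788, 0.2386]
ee_rot: [0.797, 0.509, 0.175, 0.275]
contact_force: [-0.3, 0.2, -0.9]
gripper_width: 0.039
grasp_force: 4.2
```

```bash
python3 - <<'E'
from h import *
from bench import manip,eyes
s=manip.sense();print(s["position"],s["joint_positions"])
for n in("top","side"):
    im=eyes.camera(n)["color"];cv2.imwrite(f"pics/after_{n}.png",im[...,::-1])
    b=(310,130,410,230) if n=="top" else (215,270,345,384)
    x0,y0,x1,y1=b;m=np.zeros(im.shape[:2],np.uint8)
    i=im.astype(int);m[y0:y1,x0:x1]=((i[...,0]>i[...,2]+12)&(i.max(2)<110))[y0:y1,x0:x1]
    k,l,st,c=cv2.connectedComponentsWithStats(m);j=1+st[1:,4].argmax()
    ct=cv2.findContours((l==j).astype(np.uint8),0,2)[0][0];r=cv2.minAreaRect(ct)
    P=np.array([onz(n,x,.0204) for x in cv2.boxPoints(r)]);print(n,st[j],c[j],P[:,:2].tolist(),"ctr",onz(n,c[j],.0204),np.linalg.norm(P[0]-P[1]),np.linalg.norm(P[1]-P[2]))
to(*[O+.14*tu,RH])
E
```

```text
[ 0.42863632 -0.27876401  0.23855123] [-1.03376044 -0.53173984  2.30539219  0.47773152  0.85318133 -0.82171523]
top [338 161  40  41 977] [356.0542477  181.00614125] [[0.5138182206653732, -0.2672078662849068], [0.5998258686488378, -0.3081533353573193], [0.5648857321415471, -0.383397782739545], [0.47949764767076164, -0.3418287055486819]] ctr [ 0.54427612 -0.32405401  0.0204    ] 0.09525674227689847 0.08296107521605922
side [ 248  305   56   49 1335] [279.97378277 331.41722846] [[0.4786062519804107, -0.3540929743475176], [0.5097603713135939, -0.27110701061114273], [0.5991154998522995, -0.31422272856293665], [0.5623865065804685, -0.3921840058201046]] ctr [ 0.54565791 -0.34410006  0.0204    ] 0.08864112662123118 0.09921342716924586
shift [ 0.856 -0.247 -0.257] rot [ 0.025  0.064 -0.535]
```

The rye lies flat, centred at about (0.544,-0.33), roughly 5 mm from the plate's centre and with the right size at its height. Now I bring the tongs back to the pull-out pose.

```bash
python3 - <<'E'
from h import *
from bench import manip
s=manip.sense();R0=Ro.from_quat(s["ee_rot"]);R1=Ro.from_quat([.147,.959,-.036,.239]);p1=np.array([.4508,-.0056,.2374])
Rm=R0*Ro.from_rotvec((R0.inv()*R1).as_rotvec()*.6)
q=to(np.array([.43,-.15,.30]),Rm);to(p1,R1,q)
E
```

```text
shift [ 0.392 -0.015 -0.27 ] rot [ 0.016  0.038 -0.32 ]
shift [0.438 0.264 0.136] rot [ 0.01   0.025 -0.213]
```

Request:
arm_command --plan "0.03 0 -0.06 0.002 0.005 -0.04 -0.09; 0.07 0 -0.13 0.004 0.01 -0.08 -0.09; 0.12 -0.003 -0.19 0.006 0.014 -0.12 -0.09; 0.18 -0.006 -0.24 0.008 0.019 -0.16 -0.09; 0.24 -0.009 -0.27 0.01 0.024 -0.2 -0.09; 0.3 -0.012 -0.27 0.012 0.029 -0.24 -0.09; 0.35 -0.015 -0.27 0.014 0.034 -0.28 -0.09; 0.39 -0.015 -0.27 0.016 0.038 -0.32 -0.09"

```text
clock: 18.8
position: [0.4301, -0.1495, 0.2979]
ee_rot: [0.447, 0.849, 0.054, 0.275]
contact_force: [0.4, -0.0, -0.8]
gripper_width: 0.0388
grasp_force: 4.2
```

```bash
python3 - <<'E'
from h import *
to(np.array([.4508,-.0056,.2374]),Ro.from_quat([.147,.959,-.036,.239]))
E
```

```text
shift [0.432 0.268 0.131] rot [ 0.01   0.024 -0.212]
```

Request:
arm_command --plan "0.06 0.04 0 0.001 0.003 -0.03 -0.1; 0.12 0.08 0 0.003 0.006 -0.06 -0.1; 0.19 0.12 0.02 0.004 0.01 -0.09 -0.1; 0.26 0.16 0.05 0.006 0.014 -0.13 -0.1; 0.33 0.21 0.08 0.008 0.018 -0.16 -0.1; 0.39 0.25 0.11 0.009 0.022 -0.19 -0.1; 0.432 0.268 0.131 0.01 0.024 -0.212 -0.1; 0.432 0.268 0.131 0.01 0.024 -0.212 -0.1"

```text
clock: 19.8
position: [0.4509, -0.0051, 0.2369]
ee_rot: [0.148, 0.959, -0.035, 0.238]
contact_force: [-1.0, -0.4, -2.1]
gripper_width: 0.0386
grasp_force: 4.3
```

```bash
python3 - <<'E'
from h import *
from bench import manip,eyes
s=manip.sense();print(s["position"],s["ee_rot"],s["gripper_width"])
old=cv2.imread("pics/lift.png")
# old crop regions of jaws (in lift.png px, 4x): side (150..225,270..370); top(+380)
for n,(x0,y0),off,(a,b,c,d) in(("side",(190,90),0,(130,250,225,372)),("side",(190,90),0,(70,90,150,200)),("top",(190,120),380,(135,260,245,350)),("top",(190,120),380,(150,265,190,345)),("top",(190,120),380,(195,265,245,350))):
    im=cv2.resize(eyes.camera(n)["color"][y0:y0+130,x0:x0+95,::-1],None,fx=4,fy=4,interpolation=2)
    t=old[b:d,off+a:off+c];m=cv2.matchTemplate(im,t,cv2.TM_CCOEFF_NORMED);_,v,_,l=cv2.minMaxLoc(m);print(n,v,"shift px",(l[0]-a)/4,(l[1]-b)/4)
to(np.array([.5149,-.0257,.1131]),Ro.from_quat([.147,.959,-.036,.239]))
E
```

```text
[ 0.4508575  -0.00508359  0.23693482] [ 0.14799912  0.95918723 -0.03451932  0.23846286] 0.03857600529887131
side 0.9460086822509766 shift px -1.25 0.25
side 0.9566859602928162 shift px 0.0 0.0
top 0.9636341333389282 shift px 0.5 0.0
top 0.9731480479240417 shift px 0.5 0.25
top 0.9375507235527039 shift px 0.75 0.25
shift [0.003 0.002 0.473] rot [ 0.     0.001 -0.002]
```

The tongs have swung only 1–2° in the grip (about 2.5 mm at the jaws). I shift 6 mm towards the upper wall and insert.

Request:
arm_command --plan "-0.021 0.005 0 0 0 0 -0.1; -0.021 0.005 0.03 0 0 0 -0.1; -0.021 0.005 0.07 0 0 0 -0.1; -0.021 0.005 0.11 0 0 0 -0.1; -0.021 0.005 0.15 0 0 0 -0.1; -0.021 0.005 0.19 0 0 0 -0.1; -0.021 0.005 0.23 0 0 0 -0.1; -0.021 0.005 0.25 0 0 0 -0.1"

```text
clock: 21.05
position: [0.4907, -0.0168, 0.1739]
ee_rot: [0.149, 0.959, -0.035, 0.239]
contact_force: [0.3, 1.3, -1.1]
gripper_width: 0.0384
grasp_force: 4.3
```

Request:
arm_command --plan "0 0 0.03 0 0 0 -0.1; 0 0 0.06 0 0 0 -0.1; 0 0 0.09 0 0 0 -0.1; 0 0 0.12 0 0 0 -0.1; 0 0 0.15 0 0 0 -0.1; 0 0 0.18 0 0 0 -0.1; 0 0 0.205 0 0 0 -0.1; 0 0 0.205 0 0 0 -0.1"

```text
clock: 22.05
position: [0.5181, -0.0253, 0.1198]
ee_rot: [0.149, 0.959, -0.035, 0.239]
contact_force: [0.6, 0.1, -1.6]
gripper_width: 0.0384
grasp_force: 4.3
```

```bash
python3 - <<'E'
from h import *
to(np.array([.5149,-.0257,.1131]),Ro.from_quat([.147,.959,-.036,.239]))
E
```

```text
shift [ 0.019 -0.005  0.015] rot [ 0.    -0.    -0.001]
```

It goes in with no resistance. I settle it, open fully and withdraw.

Request:
arm_command --plan "0.006 0 0.005 0 0 0 -0.1; 0.012 0 0.01 0 0 0 -0.1; 0.012 0 0.01 0 0 0 -0.05; 0.012 0 0.01 0 0 0 0.1; 0.012 0 0.01 0 0 0 0.5; 0.012 0 0.01 0 0 0 1; 0.012 0 0.01 0 0 0 1; 0.012 0 0.01 0 0 0 1"

```text
clock: 23.05
position: [0.5167, -0.0247, 0.1163]
ee_rot: [0.149, 0.959, -0.035, 0.24]
contact_force: [0.1, 0.1, 0.1]
gripper_width: 0.0856
grasp_force: 0.0
```

Request:
arm_command --plan "0 0 0 0 0 0 1; 0 0 0 0 0 0 1; 0 0 -0.04 0 0 0 1; 0 0 -0.1 0 0 0 1; 0 0 -0.18 0 0 0 1; 0 0 -0.28 0 0 0 1; 0 0 -0.38 0 0 0 1; 0 0 -0.48 0 0 0 1"

```text
clock: 24.05
position: [0.4515, -0.0046, 0.2443]
ee_rot: [0.149, 0.959, -0.035, 0.24]
contact_force: [1.5, 0.4, -0.1]
gripper_width: 0.0852
grasp_force: 0.0
```

```bash
python3 - <<'E'
from h import *
from bench import manip,eyes
s=manip.sense();print(s["clock"],s["position"],s["gripper_width"],s["contact_force"])
for n,(a,b,c,d) in(("side",(228,163,280,235)),("top",(220,153,270,212)),("top",(105,145,160,168)),("top",(110,192,160,214)),("top",(295,230,325,262)),("top",(295,120,315,147))):
    t=C[n]["color"][b:d,a:c];im=eyes.camera(n)["color"]
    _,v,_,l=cv2.minMaxLoc(cv2.matchTemplate(im,t,cv2.TM_CCOEFF_NORMED));print(n,round(v,3),l[0]-a,l[1]-b, np.abs(im[b:d,a:c].astype(int)-t).mean())
E
```

```text
24.05 [ 0.45148362 -0.00462656  0.24425559] 0.0852470726283247 [ 1.49243448  0.36165581 -0.11462063]
side 0.969 0 0 5.0167378917378915
top 0.983 0 0 5.4230508474576276
top 0.998 0 0 3.4424242424242424
top 0.987 0 0 4.335757575757576
top 1.0 0 0 3.107986111111111
top 0.994 0 0 4.00679012345679
```

The tongs stand as they were found, and the bystanders and pale slices haven't moved. I hand it in.

```bash
python3 -c "
from bench import manip
print(manip.job_done())"
```

```text
the job is handed in; nothing more can be done
None
```

I handed the job in at about 24 s, with the rye flat near the middle of the plate and the tongs back in their holder, jaws down; the pale slices, salt shaker and yoghurt pot showed no movement in the pictures, and no verdict came back.

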